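# Set a chopping board to the scribed line of the drilling jig and clamp it

### The arm

A 6-joint arm with a two-finger parallel gripper is mounted at the origin on the work surface. World frame = base frame: x ahead of the robot, y to its left, z up, the work surface at z = 0. Lengths are in m, angles in degrees, forces in N, time in s.
With the tool pointing down it reaches from about 0.275 to 0.975 m from the base axis. Payload 8.4 kg.
Tool frame: the origin (TCP) lies midway between the tips of the shut fingers; the grasp point (between the pads) lies 19 mm behind it; z points along the fingers, y is the line along which they close (so a half turn about z gives the same grasp; the last joint's range is limited). The gripper opens to 92 mm and grips with 3 to 60 N. Pads are 20 mm wide; open, the fingers measure 128 mm over their backs; the gripper's body (75 mm by 189 mm) begins 69 mm behind the grasp point.
Start: joints at [-64.767, 20.225, 93.587, -0, 66.188, -0.138], TCP at [0.268, -0.565, 0.215] pointing down, gripper open.
Joint ranges: [-150.9, 150.9], [-52.94, 120.26], [3.33, 152.33], [-74.26, 254.26], [0, 154.13], [-172.89, 172.89]. Speed limits (degrees/s): [127.2, 127.2, 159.86, 180, 180, 180].

### API

Orientations are given as [roll, pitch, yaw] about the fixed x, y, z axes, in that order (R = Rz(yaw) Ry(pitch) Rx(roll)).
In Python, from workcell import robot, imaging gives the robot as it stands. The module is installed in compiled form; this text tells all that it offers.
- The arm moves only by the tool play_rows, never from a script. Its argument "moves" is text: rows parted by semicolons, each of 4 numbers parted by spaces: the shift along the world's x, y, z in mm, then the turn about the world's z in rad. A call has 1 to 10 rows; each row is the pose to reach, as a shift and turn from the pose commanded when the call began; what a row does not reach only later rows make up. A row lasts 1/12 s, in which the tool goes at most 41.7 mm and 7.16 degrees, less where a joint would pass 70% of its speed; a pose out of reach is approached as far as the arm can. A call with a gripper value outside its range is refused whole. "fingers" is the closure, from 0 (fully open) to 1 (shut), set as the call begins (left out, the last holds). The fingers move at their own pace and stop on an object; "grip_force" is the grip in N (left out, the last holds). Time passes only in rows, so rows that repeat a pose let the fingers close. It gives the time, the measured TCP pose, the force, the opening and the grip force at its end, in the units of the state.
- robot.get_obs(): the state, without advancing time (a new reading comes with each control period).
- imaging.snapshot(name): name is "scene" or "side" or "wrist"; returns (picture, depth): 384x512x3 uint8, red, green, blue; 384x512 float32, m along the optical axis (not along the pixel's ray), 0 where there is no reading.
- imaging.get_calibration(name): a dict with "intrinsics" (3x3 intrinsics, pixels), "dist_coeffs" ([k1, k2, p1, p2, k3] as OpenCV has them; the pictures are not rectified), "R" (3x3) and "t" (3): a world point X has camera coordinates R X + t. Camera axes: x right, y down, z forward; pixel columns grow to the right and rows downward; lengths in m; the calibration is good to about 2 mm. A picture is of the moment at which its call begins: read the wrist's pose just before it. get_calibration takes no time and is no camera call; for the wrist camera it gives the pose at the moment of the call.
- robot.sign_off(): hands the job in; it is judged then, once.
The state is a dict: "clock": time; "joints": joint angles; "dq": joint speeds; "joint_efforts": joint torques, N m; "position": TCP position; "tool_rot": TCP orientation; "contact_force": force on the tool from outside, world axes, zero at the start; "torque": the same for the moment, N m; "width": finger opening in m; "grip_force": force on a finger pad.
Only numpy, scipy, OpenCV 4.12 (cv2) and the standard library are available. Lean on these libraries where they do the work, as an engineer would, in place of code of your own. Each camera call takes 0.05 s, during which the arm holds its last target. There are 200 camera calls.

### The job

Set the small chopping board up in the drilling jig for its hanging hole: feel it lightly up to the fence, without ramming it, so that its whole long edge lies flat against the fence, and push it along the fence until its far end lies on the line scribed across the jig's base. Then press the toggle clamp's handle down until it goes over centre to its end stop and the rubber foot holds the board there. Leave the other things on the bench and on the jig where they are.

Things in the scene. Friction and masses are not known exactly. Their poses are not given: they have to be found in the camera images.
- line (a point): Where the scribed line meets the foot of the fence, on the base's top (18 mm above the bench). x: along the fence, the way the board has to go (away from the robot); y: square into the fence; z up. The line, thin, dark, 1.4 mm wide, runs 168 mm to -y across the base and is carried over the fence. Nothing there stops the board. The grey plywood base, screwed down, reaches from x -270 to +70 mm.
- fence: Fixed hardwood fence on the jig's base, 330 mm long, 30 mm thick, 30 mm high; origin: middle of its lower edge on the board's side; x along it, y into it. The base reaches 170 mm to its -y side. On it is an aluminium drill guide that reaches 20 mm over the board's place, from 2 to 48 mm before the line, its bush's foot 24 mm above the base.
- board_center (a point): Centre of the striped hardwood board, 180 mm long (x), 110 wide (y), 18 thick, 0.18 to 0.36 kg, loose on the base beside the fence (-y side). Its x points roughly along the fence to the line, its y to the fence. Starts 20 to 75 mm short of the line, 8 to 50 mm off the fence, skew up to 0.09 rad. Too wide to grip: it is pushed; it slides at 1 to 3 N and stops with the push.
- corner_far (a point): Half-way up the board's corner that is at the far end (the end for the line) and on the fence side; axes as the board's.
- corner_near (a point): Half-way up the board's corner at the near end on the fence side, 180 mm from corner_far; axes as the board's.
- clamp_handle (a joint): Angle of the toggle clamp's handle, rad: 0 fully open (handle slants up 0.945 above level, away from the fence), grows as it is pressed down; 0.90 dead centre, 0.945 rigid end stop (handle level), where it locks. Short of 0.90 the loaded foot can drive it back. Starts at 0 to 0.2. The push at the grip is about 3 N, rises to about 10 N 0.1 before dead centre, then drops.
- handle_pivot (a point): Axis of the handle's swing: 79 mm to +y of the fence's face, 90 mm before the line, 70 mm above the base's top; axes as the line's. The handle swings in the y-z plane, down towards +y; open, its end stands up to 165 mm above the base's top.
- handle_grip (a point): Point on the upper face of the handle's black plastic grip, 90 mm from the pivot and 7 mm above the handle's centre line; its y axis points outward along the handle, z out of its upper face. The grip is 16 mm wide, 14 mm thick and reaches from 43 to 118 mm from the pivot.
- clamp_foot (a point): Underside of the black rubber foot, 18 mm across, on the spindle of the clamp's steel arm. The arm, 90 mm from its pivot (39 mm to -y of handle_pivot and 18 mm lower) to the spindle, slants up at about 60 degrees over the fence while open and swings down with the handle; closed, the foot stands on the board 50 mm from the fence's face, 90 mm before the line.
- clamp_arm: The clamp's arm with spindle and rubber foot (see clamp_foot); origin on the arm's pivot.
- board: The same board; origin at the middle of its underside.
- pencil: Red flat carpenter's pencil, 135 mm long (its x), 12 x 8 mm, lying on the jig's base beyond the line. To be left alone.
- bit_block: Small wooden block, 72 x 36 x 24 mm, with four drill bits standing in it (90 mm high in all), on the jig's base behind the fence. To be left alone.
- drill: Green cordless drill lying on its side, barrel along x, 250 mm long. To be left alone.
- glue_bottle: White glue bottle, 60 mm across, 190 mm high. To be left alone.
- sanding_block: Cork sanding block, 110 x 62 x 32 mm. To be left alone.
- try_square: Steel combination square lying flat, blade 230 mm. To be left alone.
- mallet: Joiner's wooden mallet lying on the bench, head 130 x 65 x 85 mm, origin near the middle of its length. To be left alone.
There are look-alikes about, which are no part of the job. Of the things shaped like the board, the wooden one is meant.

How it is judged:
By the outcome, as a careful person would: the job done as asked, in the order asked, and still so for the second after the job is handed in, with the robot touching nothing.
It also fails if it takes over 72 s, if anything falls off the work surface, if the arm or the gripper's body presses on something with over 40 N, if the wrist force passes 120 N, or if a joint passes its speed limit or range.

## Working session

There is one attempt and no reset: what is moved stays moved. The work goes in short steps, Python scripts to look and compute and a tool call to move; the robot and the scene stay as the last step left them, time stands still between calls to the robot, and variables do not carry over. Pictures are saved under pics/ and viewed, at most 10 in all, crops included, and the job is handed in when it is done.

Besides the shell and the picture viewer there is one more tool, called after "Request:" as name(argument=value, ...), one argument or row to a line, values as JSON. play_rows: Moves the arm, as the interface text tells. Its arguments: {"type":"object","properties":{"moves":{"type":"string"},"fingers":{"type":"number"},"grip_force":{"type":"number"}},"required":["moves"]}

```bash
mkdir -p pics; python3 - <<'E'
from workcell import robot, imaging
import cv2,numpy as np
ims=[]
for n in ("scene","side"):
    p,d=imaging.snapshot(n); np.savez(f"{n}.npz",p=p,d=d)
    cv2.imwrite(f"pics/{n}.png",cv2.resize(p[:,:,::-1],(800,600)))
    c=imaging.get_calibration(n); print(n,c["intrinsics"].tolist(),c["dist_coeffs"],c["R"].tolist(),c["t"])
o=robot.get_obs();print(o)
E
```

```text
scene [[367.413031618701, 0.0, 263.62091297733235], [0.0, 367.413031618701, 191.73047461124926], [0.0, 0.0, 1.0]] [-0.11028149  0.          0.          0.          0.        ] [[0.5432839218758764, 0.8395367599289122, 0.0045397091570487285], [0.4612510056065544, -0.2939594885214789, -0.8371590822150429], [-0.7014913328460367, 0.4569090148336478, -0.546940638557455]] [-0.29992394 -0.12816814  1.42999504]
side [[404.8895381767446, 0.0, 256.1658510219388], [0.0, 404.8895381767446, 192.33517928928802], [0.0, 0.0, 1.0]] [-0.06081646  0.          0.          0.          0.        ] [[-0.9929646613190934, -0.11670041561893288, -0.020054784113180464], [-0.06786757779852641, 0.699684661487734, -0.7112210390325613], [0.09703181568546942, -0.7048562885249468, -0.7026823174604706]] [0.48405306 0.08532602 1.46703331]
{'clock': 0.1, 'joints': array([-6.47668153e+01,  2.02599959e+01,  9.36236378e+01, -5.29592710e-04,
        6.61882165e+01, -1.36240342e-01]), 'dq': array([ 0.05927153, -0.08775269, -0.13478006,  0.05409475,  0.14223728,
       -0.08723262]), 'joint_efforts': array([ 1.46125944e-04, -5.94903910e+01, -3.34930587e+01,  7.00534950e-02,
        1.84800377e-02, -2.09315692e-05]), 'position': array([ 0.26760559, -0.56432543,  0.21393145]), 'tool_rot': array([-1.79928149e+02,  3.13393772e-04,  2.53696394e+01]), 'contact_force': array([-0.36392126, -0.61804417, -0.27873778]), 'torque': array([ 0.02122597, -0.01961131,  0.02322906]), 'grip_force': 0.0, 'width': 0.09162394682574938}
```

View pics/scene.png

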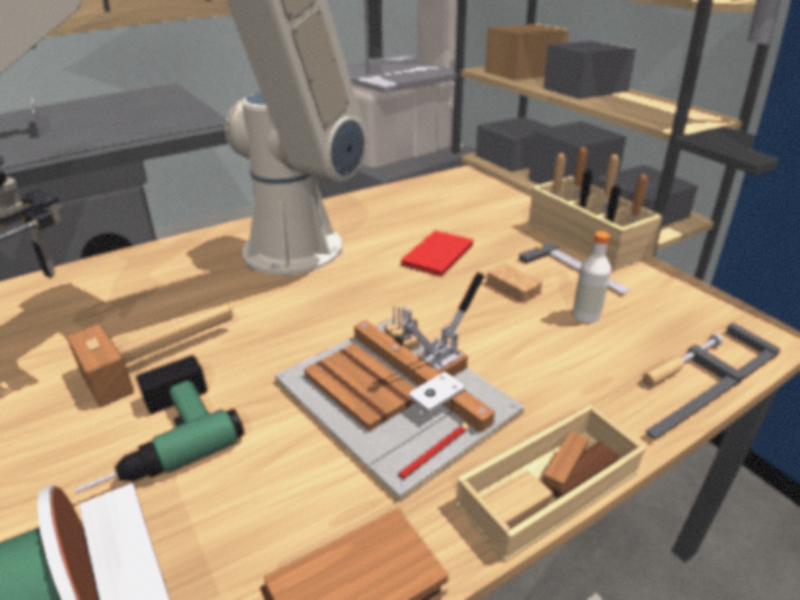

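View pics/side.png

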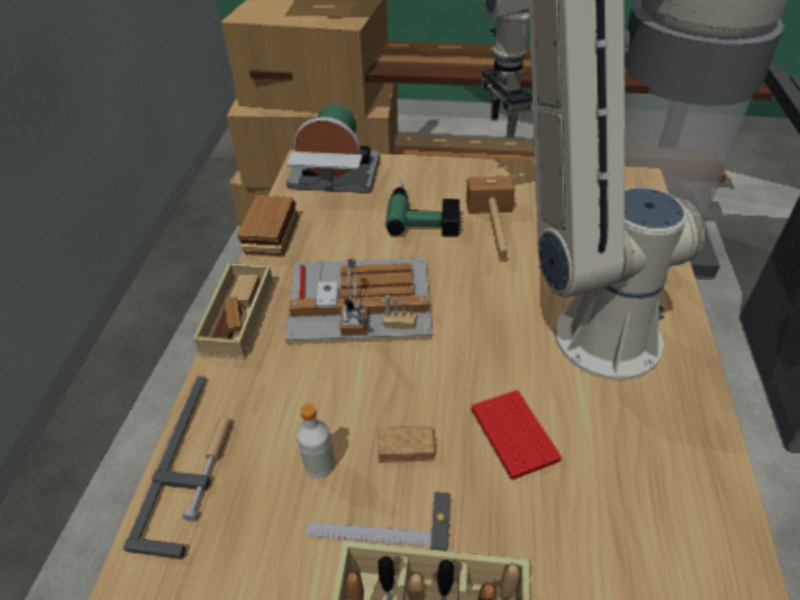

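The pictures show the jig in the middle of the bench. In the scene view the fence runs from about (365,325) to (490,420) and the board is around (360,385). In the side view the fence runs from (290,307) to (430,303), with the board above it. I'll take rough positions and then look from closer.

```bash
cat > h.py <<'E'
import numpy as np,cv2
from workcell import robot, imaging
def ray(c,uv):
    q=cv2.undistortPoints(np.array(uv,float).reshape(-1,1,2),c["intrinsics"],c["dist_coeffs"]).reshape(-1,2)
    d=np.c_[q,np.ones(len(q))]@c["R"]; return -c["R"].T@c["t"],d
def onplane(c,uv,z):
    o,d=ray(c,uv); return o+d*((z-o[2])/d[:,2])[:,None]
def proj(c,X):
    r,_=cv2.Rodrigues(np.array(c["R"])); return cv2.projectPoints(np.array(X,float).reshape(-1,1,3),r,np.array(c["t"]),c["intrinsics"],c["dist_coeffs"])[0].reshape(-1,2)
E
python3 - <<'E'
from h import *
k=.64
c=imaging.get_calibration("side")
print(onplane(c,np.array([[290,262],[431,262],[431,333],[287,341]])*k,.018).round(3))
print(onplane(c,np.array([[291,303],[429,298]])*k,.048).round(3))
print(onplane(c,np.array([[342,266],[413,265],[414,296],[342,297]])*k,.036).round(3))
c=imaging.get_calibration("wrist");o=robot.get_obs()
print(c["R"].round(3),-c["R"].T@c["t"]-o["position"], c["intrinsics"])
for n in("scene","side"):
    p=np.load(n+".npz")["p"]
    print(imaging.get_calibration(n)["t"].shape)
E
```

```text
[[ 0.798 -0.17   0.018]
 [ 0.431 -0.205  0.018]
 [ 0.41   0.044  0.018]
 [ 0.738  0.101  0.018]]
[[ 0.747  0.008  0.048]
 [ 0.423 -0.041  0.048]]
[[ 0.653 -0.148  0.036]
 [ 0.474 -0.168  0.036]
 [ 0.46  -0.056  0.036]
 [ 0.633 -0.036  0.036]]
[[ 0.429 -0.904 -0.001]
 [-0.873 -0.415  0.256]
 [-0.232 -0.109 -0.967]] [0.06529994 0.03083952 0.17122505] [[268.05439279   0.         252.22414965]
 [  0.         268.05439279 194.99566849]
 [  0.           0.           1.        ]]
(3,)
(3,)
```

Request:
play_rows(
  moves="20 38 20 -0.05; 40 76 40 -0.1; 60 114 60 -0.15; 80 152 80 -0.2; 100 190 86 -0.25; 118 228 86 -0.29; 136 266 86 -0.29; 154 304 86 -0.29; 172 340 86 -0.29; 190 376 86 -0.29",
)

```text
clock: 0.93
position: [0.4484, -0.2061, 0.3006]
tool_rot: [180.0, -0.0, 8.7]
contact_force: [1.3, -1.6, -0.7]
width: 0.0918
grip_force: 0.0
```

Request:
play_rows(
  moves="15 30 0 0; 30 50 0 0; 30 50 0 0; 30 50 0 0",
)

```text
clock: 1.27
position: [0.4784, -0.1571, 0.3002]
tool_rot: [-180.0, 0.0, 8.9]
contact_force: [0.5, 0.1, 0.4]
width: 0.0921
grip_force: 0.0
```

```bash
python3 - <<'E'
from h import *
import pickle
o=robot.get_obs(); c=imaging.get_calibration("wrist"); p,d=imaging.snapshot("wrist")
pickle.dump((o,c,p,d),open("w1.pkl","wb"))
print(o["clock"],o["position"],o["tool_rot"],o["contact_force"])
cv2.imwrite("pics/w1.png",cv2.resize(p[:,:,::-1],(800,600),interpolation=cv2.INTER_CUBIC))
E
```

```text
1.2667 [ 0.47838479 -0.15713035  0.3002288 ] [-1.79992442e+02  4.08281139e-02  8.91355054e+00] [0.50283278 0.07261379 0.43837114]
```

View pics/w1.png

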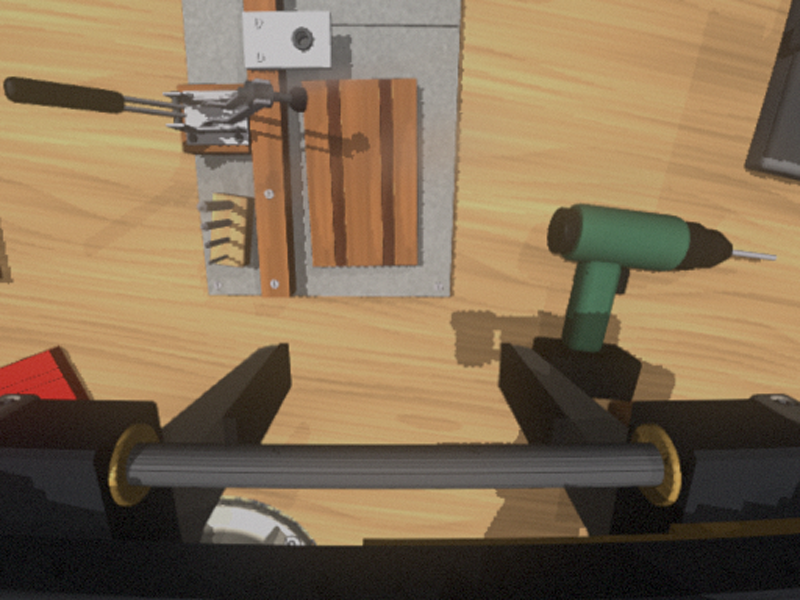

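The wrist view shows the board with corners at about (305,80), (416,79), (418,265) and (312,267). The line runs from (333,24) to (459,26), and the fence's right edge runs from (274,70) to (289,296). Next I'll fit the edges.

```bash
cat > fit.py <<'E'
from h import *
def sat(p): 
    f=cv2.GaussianBlur(p,(3,3),0).astype(float); return f.max(2)-f.min(2)
def line(pts):
    vx,vy,x,y=cv2.fitLine(np.float32(pts),cv2.DIST_HUBER,0,.01,.01).ravel(); return np.array([x,y]),np.array([vx,vy])
def cross(a,b):
    t=np.linalg.solve(np.c_[a[1],-b[1]],b[0]-a[0]); return a[0]+t[0]*a[1]
def edges(prof,x0,thr):  # subpixel crossings
    s=prof-thr; i=np.where(s[:-1]*s[1:]<0)[0]; return [(x0+j+s[j]/(s[j]-s[j+1]),np.sign(s[j+1])) for j in i]
E
python3 - <<'E'
from fit import *
import pickle
o,c,p,d=pickle.load(open("w1.pkl","rb"))
s=sat(p); k=.64
for y in (60,80,100,120,140,160,180): print(y,[(round(float(a),1),int(g)) for a,g in edges(s[y,160:300],160,40)])
for x in (205,220,240,260): print(x,[(round(float(a),1),int(g)) for a,g in edges(s[35:195,x],35,40)])
g=cv2.cvtColor(p,cv2.COLOR_RGB2GRAY).astype(int)
for x in (225,250,280): print(x,g[8:24,x])
print(p[185,188:196].tolist())
# depth check
for u,v in((180,160),(195,160),(230,110),(285,110),(193,62),(40,60)): print(u,v,d[v,u],onplane(c,[[u,v]],0.018), )
E
```

```text
60 [(195.7, 1), (266.6, -1), (292.9, 1)]
80 [(179.8, -1), (193.8, 1), (266.7, -1), (291.7, 1)]
100 [(160.4, 1), (181.6, -1), (195.1, 1), (267.2, -1), (291.1, 1)]
120 [(161.8, 1), (184.3, -1), (196.1, 1), (266.9, -1), (290.4, 1)]
140 [(183.9, -1), (197.4, 1), (266.9, -1), (289.7, 1)]
160 [(164.3, 1), (184.7, -1), (199.0, 1), (288.9, 1)]
180 [(166.0, 1), (177.4, 1), (185.8, -1), (287.9, 1)]
205 [(50.9, 1), (170.5, -1), (188.7, 1)]
220 [(50.2, 1), (169.6, -1), (188.9, 1)]
240 [(49.9, 1), (169.8, -1), (189.2, 1)]
260 [(49.5, 1), (169.5, -1), (189.1, 1)]
225 [155 158 161 161 164 164 157 135 116 156 157 160 159 155 158 155]
250 [164 165 164 158 159 159 159 129 109 144 160 157 158 156 157 154]
280 [159 156 152 151 157 158 157 142 107 126 155 157 154 155 157 156]
[[74, 58, 42], [86, 74, 59], [102, 98, 91], [110, 101, 96], [108, 102, 95], [106, 101, 93], [106, 100, 92], [107, 101, 93]]
180 160 0.42148677 [[ 0.47231471 -0.03355503  0.018     ]]
195 160 0.45141587 [[ 0.47620951 -0.0588639   0.018     ]]
230 110 0.4147957 [[ 0.56590123 -0.10658341  0.018     ]]
285 110 0.43168312 [[ 0.57977464 -0.1947075   0.018     ]]
193 62 0.30441672 [[ 0.62910986 -0.03926797  0.018     ]]
40 60 0.2808967 [[0.59960599 0.20778023 0.018     ]]
```

```bash
cat >> fit.py <<'E'
def ratio(p):
    f=cv2.GaussianBlur(p,(3,3),0).astype(float); return (f.max(2)-f.min(2))/f.max(2)
def near(es,x,sg,tol=6):
    q=[a for a,g in es if g==sg and abs(a-x)<tol]; return min(q,key=lambda a:abs(a-x)) if q else None
E
python3 - <<'E'
from fit import *
import pickle
o,c,p,d=pickle.load(open("w1.pkl","rb"))
r=ratio(p)
def vert(x0,y0,x1,y1,sg,z,thr=.27):
    P=[]
    for y in range(y0,y1,3):
        xe=x0+(x1-x0)*(y-y0)/(y1-y0); a=near(edges(r[y,150:310],150,thr),xe,sg)
        if a: P.append((a,y))
    X=onplane(c,P,z); l=line(X[:,:2]); q=X[:,:2]-l[0]; n=np.array([-l[1][1],l[1][0]]); print(len(P),l,np.arctan(l[1][1]/l[1][0]).round(4),"res",np.abs(q@n).max().round(4)); return l
def hor(x0,x1,y,sg,z,thr=.27):
    P=[]
    for x in range(x0,x1,3):
        a=near(edges(r[y-15:y+15,x],y-15,thr),y,sg)
        if a: P.append((x,a))
    X=onplane(c,P,z); l=line(X[:,:2]); print(len(P),l,np.arctan2(-l[1][0],l[1][1])); return l
for y in(100,140,184): print(r[y,176:200].round(2))
F=vert(180,70,190,188,-1,.018)
B=vert(293,60,288,180,1,.018)
L=vert(195,60,199,165,1,.036); R=vert(267,60,267,165,-1,.036)
T=hor(205,260,50,1,.036); N=hor(205,260,170,-1,.036)
g=cv2.cvtColor(p,cv2.COLOR_RGB2GRAY).astype(float)
P=[]
for x in range(218,290,3):
    w=np.maximum(0,140-g[11:21,x]); 
    if w.sum()>0: P.append((x,(w*np.arange(11,21)).sum()/w.sum()))
X=onplane(c,P,.018); S=line(X[:,:2]); print("scribe",S,np.arctan2(-S[1][0],S[1][1]))
for n,a,b in(("fn",L,N),("ff",L,T),("of",R,T),("on",R,N),("line/fence",F,S),("line/base",B,S)): print(n,cross(a,b).round(4))
E
```

```text
[0.55 0.55 0.56 0.55 0.53 0.48 0.45 0.44 0.36 0.26 0.19 0.16 0.16 0.16
 0.17 0.17 0.16 0.12 0.12 0.25 0.45 0.54 0.56 0.56]
[0.57 0.56 0.57 0.57 0.57 0.56 0.56 0.54 0.5  0.48 0.42 0.27 0.16 0.13
 0.13 0.13 0.12 0.12 0.09 0.08 0.08 0.18 0.38 0.53]
[0.27 0.36 0.5  0.57 0.57 0.57 0.57 0.58 0.57 0.53 0.47 0.45 0.41 0.27
 0.16 0.12 0.13 0.13 0.13 0.11 0.09 0.07 0.07 0.07]
40 (array([ 0.53878415, -0.03703341], dtype=float32), array([0.98870873, 0.14985023], dtype=float32)) 0.1504 res 0.0018
40 (array([ 0.566553  , -0.20603324], dtype=float32), array([0.98906964, 0.14744896], dtype=float32)) 0.148 res 0.0004
35 (array([ 0.5600444 , -0.05461861], dtype=float32), array([0.9855545 , 0.16935837], dtype=float32)) 0.1702 res 0.0034
35 (array([ 0.5712536 , -0.16577868], dtype=float32), array([0.98515236, 0.17168242], dtype=float32)) 0.1725 res 0.0009
19 (array([ 0.65162534, -0.10276535], dtype=float32), array([ 0.17172867, -0.98514426], dtype=float32)) -2.9690084
19 (array([ 0.47359276, -0.13292088], dtype=float32), array([ 0.17185561, -0.98512214], dtype=float32)) -2.9688797
scribe (array([ 0.70746243, -0.11806563], dtype=float32), array([ 0.14573447, -0.98932374], dtype=float32)) -2.9953372
fn [ 0.4628 -0.0713]
ff [ 0.6408 -0.0407]
of [ 0.6599 -0.1503]
on [ 0.482  -0.1813]
line/fence [ 0.6921 -0.0138]
line/base [ 0.7171 -0.1836]
```

Jig yaw is 0.148 rad and the board's is 0.172. The line point is at (0.692,-0.014). The board is about 21 mm off the fence and 54 mm short of the line. I'll go to the board's outer side with the fingers open along the fence.

Request:
play_rows(
  moves="10 -6 0 -0.12; 20 -12 0 -0.24; 30 -18 0 -0.36; 40 -24 0 -0.48; 50 -30 0 -0.6; 60 -36 0 -0.72; 70 -42 0 -0.84; 80 -44 0 -0.96; 90 -44 0 -1.08; 98 -44 0 -1.2",
)

```text
clock: 2.15
position: [0.5758, -0.204, 0.3002]
tool_rot: [180.0, 0.0, -60.5]
contact_force: [-0.6, 0.7, -0.5]
width: 0.0922
grip_force: 0.0
```

Request:
play_rows(
  moves="0 0 -20 -0.12; 0 0 -50 -0.24; 0 0 -85 -0.36; 0 0 -120 -0.378; 0 0 -155 -0.378; 0 0 -190 -0.378; 0 0 -220 -0.378; 0 0 -240 -0.378; 0 0 -240 -0.378",
)

```text
clock: 2.9
position: [0.5722, -0.2026, 0.056]
tool_rot: [179.6, 0.2, -81.8]
contact_force: [-0.3, -0.5, 0.1]
width: 0.0923
grip_force: 0.0
```

```bash
python3 - <<'E'
from h import *
o=robot.get_obs(); print(o["clock"],o["position"],o["tool_rot"],o["contact_force"])
p,d=imaging.snapshot("side")
cv2.imwrite("pics/s2.png",cv2.resize(p[140:240,160:300,::-1],(800,571),interpolation=cv2.INTER_CUBIC))
E
```

```text
2.9 [ 0.57218281 -0.20257062  0.05603059] [179.60181057   0.19389054 -81.76085775] [-0.29078488 -0.54263466  0.13593228]
```

View pics/s2.png

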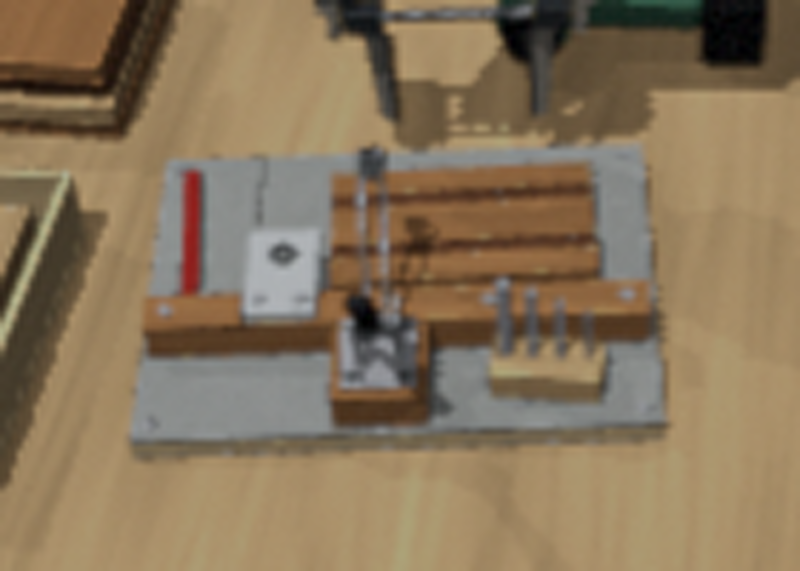

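The fingers hang clear of the board on its outer side. I'll lower them and approach.

Request:
play_rows(
  moves="0 0 -15 0.004; 0 0 -31 0.004; 0 0 -31 0.004; -0.7 5 -31 0.004; -1.5 10 -31 0.004; -1.9 13 -31 0.004; -2.4 16 -31 0.004; -2.7 18 -31 0.004; -3 20 -31 0.004",
)

```text
clock: 3.7
position: [0.5734, -0.1818, 0.0301]
tool_rot: [-180.0, -0.0, -81.4]
contact_force: [-0.6, 0.3, -0.8]
width: 0.0918
grip_force: 0.0
```

Request:
play_rows(
  moves="-0.3 2 0 0; -0.6 4 0 0; -0.9 6 0 0; -1.2 8 0 0; -1.5 10 0 0",
)

```text
clock: 4.12
position: [0.5717, -0.1722, 0.0296]
tool_rot: [180.0, -0.0, -81.4]
contact_force: [-0.1, -2.2, 0.1]
width: 0.0915
grip_force: 1.1
```

Request:
play_rows(
  moves="-0.2 1.5 0 0; -0.4 3 0 0; -0.7 4.5 0 0; -0.9 6 0 0; -0.9 6 0 0",
)

```text
clock: 4.53
position: [0.5707, -0.1658, 0.0295]
tool_rot: [-180.0, 0.0, -81.4]
contact_force: [0.3, -0.5, -0.6]
width: 0.0919
grip_force: 0.1
```

Request:
play_rows(
  moves="-0.2 1 0 0; -0.3 2 0 0; -0.4 3 0 0; -0.6 4 0 0; -0.7 5 0 0; -0.7 5 0 0",
)

```text
clock: 5.03
position: [0.57, -0.1609, 0.0296]
tool_rot: [180.0, 0.0, -81.4]
contact_force: [0.0, -0.1, 0.3]
width: 0.092
grip_force: 0.3
```

Request:
play_rows(
  moves="-0.2 1 0 0; -0.3 2 0 0; -0.4 3 0 0; -0.4 3 0 0",
)

```text
clock: 5.37
position: [0.5696, -0.1579, 0.0295]
tool_rot: [180.0, 0.0, -81.4]
contact_force: [0.1, -0.7, -0.1]
width: 0.0922
grip_force: 0.3
```

```bash
python3 - <<'E'
from h import *
p,d=imaging.snapshot("side"); o=robot.get_obs(); print(o["clock"],o["position"],o["contact_force"])
cv2.imwrite("pics/s3.png",cv2.resize(p[140:240,160:300,::-1],(800,571),interpolation=cv2.INTER_CUBIC))
E
```

```text
5.4167 [ 0.56961806 -0.15789979  0.02954585] [-0.51211193 -0.2127424  -0.03590462]
```

View pics/s3.png

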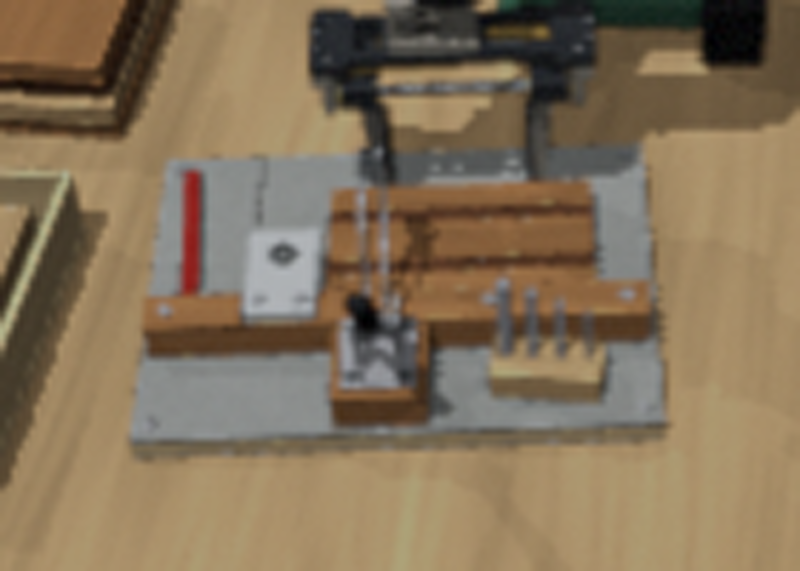

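The board is moving with the fingers and is about parallel to the fence now, with a few mm still to go.

Request:
play_rows(
  moves="-0.1 1 0 0; -0.3 2 0 0; -0.4 3 0 0; -0.6 4 0 0",
)

```text
clock: 5.75
position: [0.569, -0.1548, 0.0296]
tool_rot: [180.0, -0.1, -81.4]
contact_force: [-1.1, -10.7, -0.2]
width: 0.0917
grip_force: 5.3
```

Request:
play_rows(
  moves="-0.1 0.7 0 0; -0.2 1.4 0 0; -0.2 1.4 0 0",
)

```text
clock: 6.0
position: [0.569, -0.1547, 0.0297]
tool_rot: [-180.0, -0.2, -81.4]
contact_force: [-0.8, -12.7, -1.6]
width: 0.092
grip_force: 6.5
```

Request:
play_rows(
  moves="-0.1 0.7 0 0; -0.2 1.4 0 0; -0.2 1.4 0 0",
)

```text
clock: 6.25
position: [0.5691, -0.1545, 0.0299]
tool_rot: [-180.0, -0.3, -81.4]
contact_force: [-2.0, -19.2, -1.0]
width: 0.092
grip_force: 9.7
```

The long edge is up to the fence: contact came at about y = -0.155, with a peak of 19 N. I'll back off, lift, and go round to the near end.

Request:
play_rows(
  moves="0.6 -4 0 0; 2 -14 0 0; 4.4 -30 0 0; 4.4 -34 20 0; 4 -34 60 0.1; 0 -30 100 0.22; -20 -24 130 0.34; -40 -18 130 0.46; -60 -12 130 0.58; -80 -6 130 0.70",
  fingers=0.57,
)

```text
clock: 7.08
position: [0.4883, -0.1578, 0.1604]
tool_rot: [-180.0, -0.1, -41.0]
contact_force: [0.6, -0.4, -0.3]
width: 0.0393
grip_force: 0.0
```

Request:
play_rows(
  moves="-15 10 0 0.12; -30 20 0 0.24; -45 30 0 0.36; -54 39 0 0.48; -54 39 0 0.60; -54 39 0 0.72; -54 39 0 0.84; -54 39 0 0.869; -54 39 0 0.869",
)

```text
clock: 7.83
position: [0.4349, -0.1188, 0.1597]
tool_rot: [-180.0, -0.0, 8.5]
contact_force: [0.1, 0.4, -0.9]
width: 0.0397
grip_force: 0.0
```

```bash
cat > meas.py <<'E'
from fit import *
u=np.array([.989,.1475]);n=np.array([-.1475,.989]);L0=np.array([.692,-.0138])
def look(name):
    o=robot.get_obs(); c=imaging.get_calibration("wrist"); p,d=imaging.snapshot("wrist")
    print(o["clock"],o["position"],o["tool_rot"],o["width"])
    cv2.imwrite(f"pics/{name}.png",cv2.resize(p[:,:,::-1],(800,600),interpolation=cv2.INTER_CUBIC))
    return c,p,d
def jig(x,y,z): return np.r_[L0+x*u+y*n,z]
def scan(c,img,a,b,z,thr,N=400):
    "crossings along jig segment a->b at height z; fraction->mm"
    t=np.linspace(0,1,N); X=np.array([jig(*(np.array(a)+(np.array(b)-np.array(a))*s),z) for s in t])
    q=proj(c,X).astype(np.float32); v=cv2.remap(img.astype(np.float32),q[:,:1],q[:,1:],cv2.INTER_LINEAR).ravel()
    Lmm=np.linalg.norm(np.subtract(b,a)); return [(round(float(e/(N-1)*Lmm*1000),1),int(g)) for e,g in edges(v,0,thr)],v
E
python3 - <<'E'
from meas import *
c,p,d=look("w4"); r=ratio(p)
for y in(-.03,-.05,-.07,-.09): print("near end",y,scan(c,r,(-.27,y),(-.2,y),.036,.27)[0])
for y in(-.03,-.05,-.07,-.09): print("far end",y,scan(c,r,(-.09,y),(0.0,y),.036,.27)[0])
for x in(-.22,-.19,-.16,-.13,-.08): print("outer",x,scan(c,r,(x,-.09),(x,-.14),.036,.27)[0])
for x in(-.25,-.22,-.19): print("fence side",x,scan(c,r,(x,-.03),(x,.01),.036,.27)[0])
E
```

```text
7.8333 [ 0.43485354 -0.11883464  0.15970333] [-1.79988571e+02 -6.99677997e-03  8.53475245e+00] 0.03968800166572332
near end -0.03 [(3.7, -1), (37.6, 1)]
near end -0.05 [(3.7, -1), (37.0, 1)]
near end -0.07 [(3.1, -1), (37.0, 1)]
near end -0.09 [(3.3, -1), (37.0, 1)]
far end -0.03 [(11.6, -1)]
far end -0.05 [(11.5, -1)]
far end -0.07 [(11.5, -1)]
far end -0.09 [(11.6, -1)]
outer -0.22 [(21.8, -1)]
outer -0.19 [(21.9, -1)]
outer -0.16 [(21.8, -1)]
outer -0.13 [(21.9, -1)]
outer -0.08 [(21.9, -1)]
fence side -0.25 [(25.9, 1)]
fence side -0.22 []
fence side -0.19 []
```

View pics/w4.png

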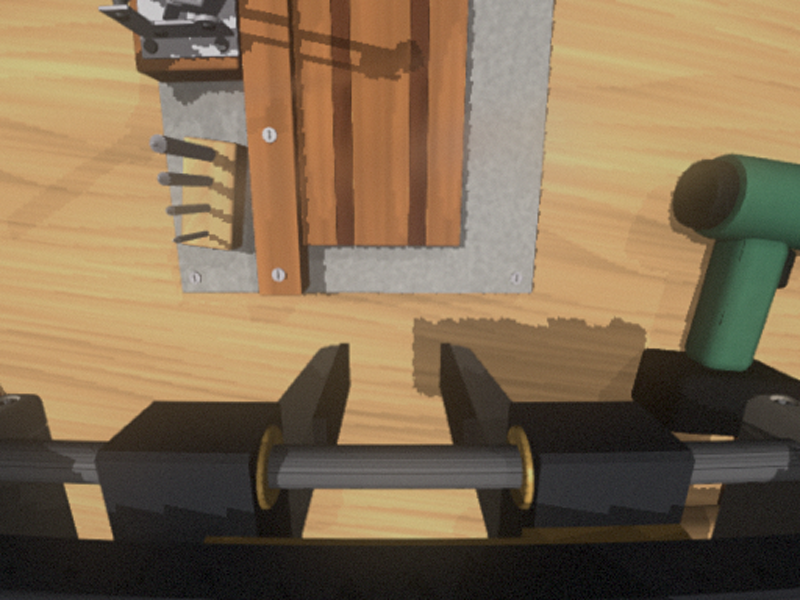

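The long edge is parallel to the fence along its whole length, with the outer edge a constant 111.9 mm off and the near end at -233 mm. I'll lower and push along the fence.

Request:
play_rows(
  moves="0 0 -35 0; 0 0 -70 0; 0 0 -105 0; 0 0 -130 0; 0 0 -130 0; 8 1.2 -130 0; 15 2.2 -130 0; 20 3 -130 0; 24 3.6 -130 0; 24 3.6 -130 0",
)

```text
clock: 8.72
position: [0.461, -0.1149, 0.031]
tool_rot: [179.9, -0.2, 8.5]
contact_force: [-0.4, -0.9, -0.2]
width: 0.0392
grip_force: 0.0
```

Request:
play_rows(
  moves="4 0.6 0 0; 8 1.2 0 0; 12 1.8 0 0; 16 2.4 0 0; 20 3 0 0; 24 3.6 0 0; 28 4.2 0 0; 32 4.8 0 0",
)

```text
clock: 9.38
position: [0.491, -0.1098, 0.0295]
tool_rot: [-180.0, 0.0, 8.5]
contact_force: [-4.1, -0.3, 2.5]
width: 0.0396
grip_force: 1.6
```

Request:
play_rows(
  moves="4 0.6 0 0; 8 1.2 0 0; 11 1.6 0 0; 14 2.1 0 0; 16 2.4 0 0; 17 2.5 0 0; 17 2.5 0 0",
)

```text
clock: 9.97
position: [0.5081, -0.1074, 0.0296]
tool_rot: [180.0, -0.0, 8.5]
contact_force: [0.0, 0.3, -0.2]
width: 0.0397
grip_force: 0.2
```

```bash
python3 - <<'E'
from meas import *
c,p,d=look("w5"); r=ratio(p); g=cv2.cvtColor(p,cv2.COLOR_RGB2GRAY)
for y in(-.03,-.05,-.07,-.09,-.1): print("far end",y,scan(c,r,(-.06,y),(0.04,y),.036,.27)[0])
for y in(-.12,-.13,-.14,-.15): v=scan(c,g,(-.02,y),(.02,y),.018,100)[1]; print("line",y,v.argmin()/10-20,v.min(),np.median(v))
for x in(-.16,-.13,-.1,-.05,-.02): print("outer",x,scan(c,r,(x,-.09),(x,-.14),.036,.27)[0])
E
```

```text
9.9667 [ 0.50813137 -0.10736868  0.02955276] [ 1.79993341e+02 -3.54918174e-02  8.47052845e+00] 0.039666734650757346
far end -0.03 [(3.4, -1)]
far end -0.05 [(3.1, -1)]
far end -0.07 [(3.1, -1)]
far end -0.09 [(3.2, -1)]
far end -0.1 [(3.3, -1)]
line -0.12 -20.0 0.0 0.0
line -0.13 -20.0 0.0 0.0
line -0.14 -20.0 0.0 0.0
line -0.15 -20.0 0.0 0.0
outer -0.16 [(21.8, -1)]
outer -0.13 [(21.9, -1)]
outer -0.1 [(22.0, -1)]
outer -0.05 []
outer -0.02 []
```

View pics/w5.png

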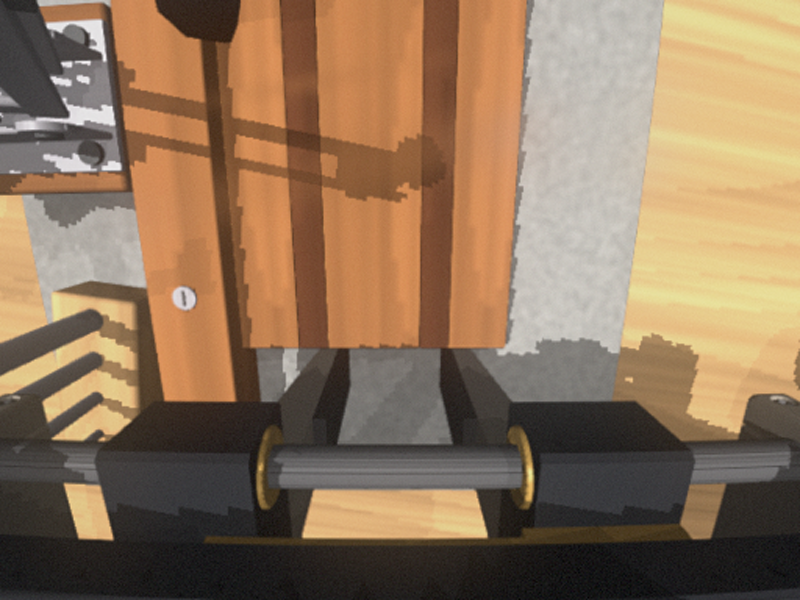

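The board lies along the fence, still parallel, but its far end is out of view. I'll back off and look from above to measure its end against the line.

Request:
play_rows(
  moves="-4 -0.6 0 0; -12 -1.8 0 0; -12 -1.8 40 0; -12 -1.8 80 0; -12 -1.8 120 0; -12 -1.8 160 0; -12 -1.8 200 0; 15 -10 230 0; 40 -20 250 0; 40 -20 250 0",
)

```text
clock: 10.85
position: [0.5528, -0.1293, 0.2848]
tool_rot: [179.8, -0.6, 8.5]
contact_force: [-0.5, 0.3, 1.5]
width: 0.0396
grip_force: 0.0
```

Request:
play_rows(
  moves="0 0 0 0; 0 0 0 0",
)

```text
clock: 11.02
position: [0.546, -0.1271, 0.2781]
tool_rot: [-179.9, 0.1, 8.5]
contact_force: [0.2, -0.1, -0.7]
width: 0.0398
grip_force: 0.0
```

```bash
cat > m2.py <<'E'
from meas import *
def far(name):
    c,p,d=look(name); r=ratio(p); g=cv2.cvtColor(p,cv2.COLOR_RGB2GRAY)
    for y in(-.03,-.05,-.07,-.09,-.1): print("far end-40",y,scan(c,r,(-.04,y),(0.03,y),.036,.27)[0])
    for y in(-.03,-.05,-.07,-.09,-.1): print("near end",y,scan(c,r,(-.21,y),(-.16,y),.036,.27)[0])
    for y in(-.09,-.1,-.12,-.13,-.14,-.15): v=scan(c,g,(-.015,y),(.015,y),.018,100,301)[1]; print("line",y,v.argmin()/10-15,v.min(),np.median(v))
    for x in(-.16,-.13,-.1,-.05,-.02): print("outer",x,scan(c,r,(x,-.09),(x,-.14),.036,.27)[0])
E
python3 -c "
from m2 import *
far('w6')"
```

```text
11.0167 [ 0.54596673 -0.12714247  0.27811129] [-1.79942234e+02  1.36036792e-01  8.45339335e+00] 0.03984418146933861
far end-40 -0.03 []
far end-40 -0.05 [(3.8, -1), (4.3, 1), (5.7, -1), (6.3, 1), (16.3, -1), (21.2, 1), (21.4, -1), (23.4, 1), (23.5, -1), (24.1, 1), (27.5, -1), (32.7, 1), (32.8, -1)]
far end-40 -0.07 [(35.4, -1)]
far end-40 -0.09 [(35.6, -1)]
far end-40 -0.1 [(35.6, -1)]
near end -0.03 [(25.0, 1)]
near end -0.05 [(24.4, 1)]
near end -0.07 [(24.3, 1)]
near end -0.09 [(24.5, 1)]
near end -0.1 [(24.4, 1)]
line -0.09 -0.9000000000000004 83.47363 131.69531
line -0.1 -0.9000000000000004 81.60156 130.1836
line -0.12 0.40000000000000036 104.76953 166.4375
line -0.13 -0.9000000000000004 106.25 165.26172
line -0.14 -0.8000000000000007 105.60449 164.55273
line -0.15 -0.8000000000000007 109.5 164.34375
outer -0.16 [(22.3, -1)]
outer -0.13 [(22.3, -1)]
outer -0.1 [(22.1, -1)]
outer -0.05 [(22.1, -1)]
outer -0.02 [(22.1, -1)]
```

View pics/w6.png

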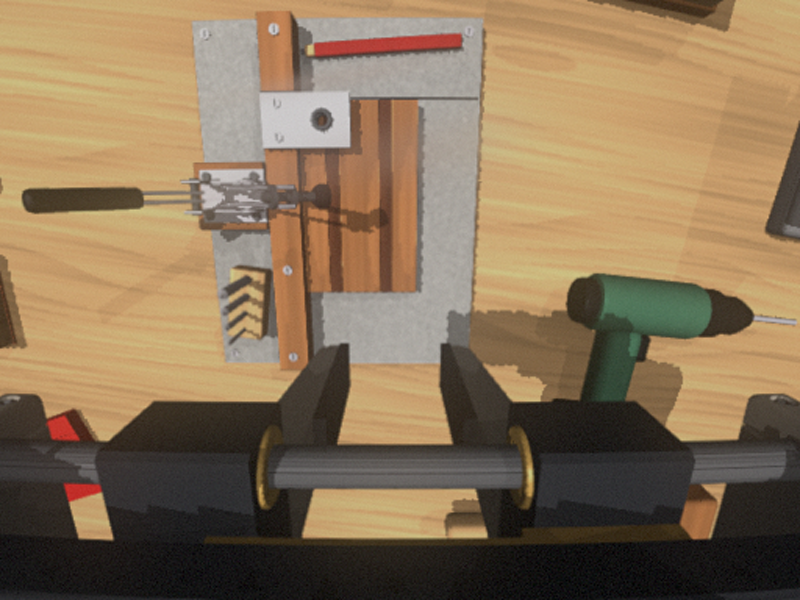

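The board's far end is about 4 mm short of the line, which shows at -0.9 against the end's -5. It is still parallel to the fence. I'll push it the last 4 mm.

Request:
play_rows(
  moves="-30 10 -20 0; -55 18 -50 0; -55 18 -90 0; -55 18 -130 0; -55 18 -170 0; -55 18 -210 0; -55 18 -240 0; -55 18 -250 0; -50 18.6 -250 0; -46 19.2 -250 0",
)

```text
clock: 11.9
position: [0.5015, -0.108, 0.0298]
tool_rot: [-180.0, 0.1, 8.5]
contact_force: [0.3, -0.9, -0.3]
width: 0.0395
grip_force: 0.0
```

Request:
play_rows(
  moves="2 0.3 0 0; 4 0.6 0 0; 6 0.9 0 0; 7 1.1 0 0; 8 1.2 0 0; 9 1.3 0 0; 10 1.4 0 0; 10 1.4 0 0; 10 1.4 0 0",
)

```text
clock: 12.65
position: [0.5116, -0.1068, 0.0295]
tool_rot: [-180.0, 0.0, 8.5]
contact_force: [-3.0, -0.8, 1.7]
width: 0.0392
grip_force: 1.2
```

Request:
play_rows(
  moves="-4 -0.6 0 0; -15 -2.2 0 0; -15 -2.2 40 0; -15 -2.2 80 0; -15 -2.2 120 0; -15 -2.2 160 0; -15 -2.2 200 0; 15 -10 230 0; 36 -20 250 0; 36 -20 250 0",
)

```text
clock: 13.48
position: [0.5527, -0.1287, 0.2847]
tool_rot: [179.8, -0.6, 8.5]
contact_force: [-0.9, -0.9, 0.6]
width: 0.0392
grip_force: 0.0
```

Request:
play_rows(
  moves="0 0 0 0; 0 0 0 0; 0 0 0 0",
)

```text
clock: 13.73
position: [0.5457, -0.1263, 0.2777]
tool_rot: [-179.9, 0.2, 8.5]
contact_force: [-0.3, 0.5, -0.5]
width: 0.0393
grip_force: 0.0
```

```bash
python3 -c "
from m2 import *
far('w7')"
```

```text
13.7333 [ 0.5457459  -0.1263398   0.27774625] [-1.79925292e+02  1.73651293e-01  8.46808058e+00] 0.03929301628033446
far end-40 -0.03 []
far end-40 -0.05 [(5.4, 1), (5.7, -1), (6.3, 1), (7.4, -1), (13.5, 1), (13.7, -1), (14.4, 1), (24.2, -1), (24.6, 1), (37.8, -1)]
far end-40 -0.07 [(38.5, -1)]
far end-40 -0.09 [(38.4, -1)]
far end-40 -0.1 [(38.5, -1)]
near end -0.03 [(28.4, 1)]
near end -0.05 [(27.9, 1)]
near end -0.07 [(27.9, 1)]
near end -0.09 [(27.9, 1)]
near end -0.1 [(27.9, 1)]
line -0.09 -12.5 127.65625 130.74902
line -0.1 -2.6999999999999993 125.53125 129.15137
line -0.12 0.09999999999999964 99.0 164.52148
line -0.13 0.09999999999999964 102.71875 165.44531
line -0.14 0.09999999999999964 105.74414 163.28906
line -0.15 0.1999999999999993 110.8125 164.12598
outer -0.16 [(21.9, -1)]
outer -0.13 [(22.2, -1)]
outer -0.1 [(22.2, -1)]
outer -0.05 [(21.9, -1)]
outer -0.02 [(21.9, -1)]
```

Request:
play_rows(
  moves="20 -8 -20 0; 45 -10 -40 0; 50 -10 -60 0; 50 -10 -70 0; 50 -10 -70 0; 50 -10 -70 0; 50 -10 -70 0",
)

```text
clock: 14.37
position: [0.5973, -0.1368, 0.2105]
tool_rot: [180.0, -0.0, 8.5]
contact_force: [-0.0, 0.2, 1.0]
width: 0.0394
grip_force: 0.0
```

```bash
cat > m3.py <<'E'
from meas import *
def go():
    c,p,d=look("x"); r=ratio(p); g=cv2.cvtColor(p,cv2.COLOR_RGB2GRAY)
    for y in(-.065,-.08,-.09,-.1): print("far end-30",y,scan(c,r,(-.03,y),(0.03,y),.036,.27)[0], scan(c,r,(-.03,y),(0.03,y),.036,.35)[0])
    for y in(-.115,-.12,-.13,-.14,-.15,-.16):
        v=scan(c,g,(-.01,y),(.01,y),.018,100,201)[1]; w=np.maximum(0,np.median(v)-12-v); print("line",y,((w*np.linspace(-10,10,201)).sum()/w.sum()).round(2))
    for x in(-.13,-.1,-.05,-.02): print("outer",x,scan(c,r,(x,-.09),(x,-.14),.036,.27)[0])
    cv2.imwrite("pics/c.png",cv2.resize(p[:200,150:400,::-1],(750,600),interpolation=cv2.INTER_CUBIC))
E
python3 -c "
from m3 import *
go()"
```

```text
14.3667 [ 0.59734526 -0.13677587  0.21048118] [ 1.79985479e+02 -3.03560661e-02  8.47143998e+00] 0.03944173435054967
far end-30 -0.065 [(28.2, -1)] [(27.6, -1)]
far end-30 -0.08 [(27.2, -1)] [(3.3, -1)]
far end-30 -0.09 [(28.1, -1)] [(27.5, -1)]
far end-30 -0.1 [(28.0, -1)] [(27.3, -1)]
line -0.115 -5.54
line -0.12 -0.28
line -0.13 -0.26
line -0.14 -0.3
line -0.15 -0.29
line -0.16 -0.2
outer -0.13 [(22.1, -1)]
outer -0.1 [(22.0, -1)]
outer -0.05 [(21.9, -1)]
outer -0.02 [(21.7, -1)]
```

View pics/c.png

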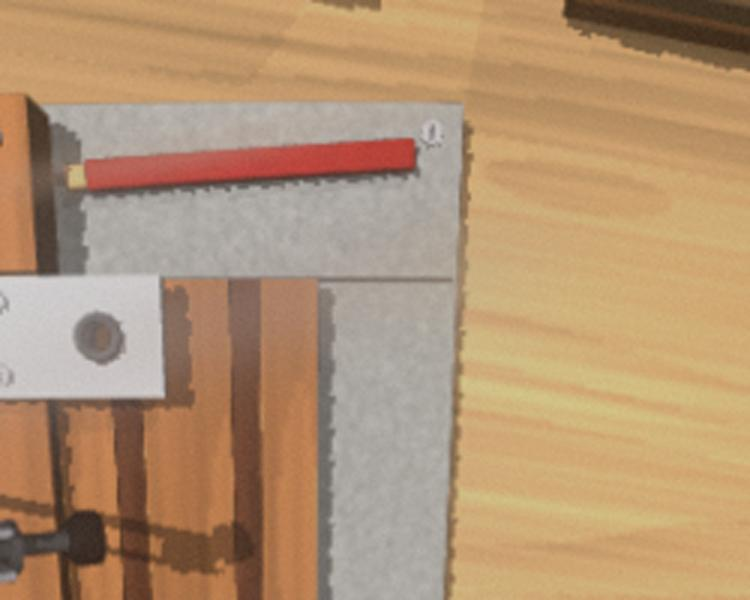

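The line's centre is at -0.3 mm and the board's end at about -2.1 mm, so it's still about 1.8 mm short. The pencil and drill guide are untouched. One more fine push.

Request:
play_rows(
  moves="-35 10 0 0; -70 20 0 0; -99 28 0 0; -99 28 -40 0; -99 28 -80 0; -99 28 -120 0; -99 28 -155 0; -99 28 -175 0; -99 28 -180 0; -95 28.6 -180 0",
)

```text
clock: 15.25
position: [0.5016, -0.1081, 0.0292]
tool_rot: [-180.0, 0.1, 8.5]
contact_force: [-0.6, 0.1, 0.1]
width: 0.0395
grip_force: 0.0
```

Request:
play_rows(
  moves="3 0.4 0 0; 6 0.9 0 0; 8 1.2 0 0; 9 1.3 0 0; 10 1.5 0 0; 10.8 1.6 0 0; 10.8 1.6 0 0; 10.8 1.6 0 0",
)

```text
clock: 15.92
position: [0.5133, -0.1066, 0.0296]
tool_rot: [-180.0, 0.0, 8.5]
contact_force: [-2.8, -0.6, 1.9]
width: 0.0395
grip_force: 1.3
```

Request:
play_rows(
  moves="-4 -0.6 0 0; -15 -2.2 0 0; -15 -2.2 40 0; -15 -2.2 80 0; -15 -2.2 120 0; -15 -2.2 160 0; -15 -2.2 180 0; 20 -12 180 0; 55 -22 180 0; 84 -30 180 0",
)

```text
clock: 16.75
position: [0.5991, -0.1373, 0.2106]
tool_rot: [179.9, -0.2, 8.5]
contact_force: [-0.0, 0.1, 0.5]
width: 0.0392
grip_force: 0.0
```

Request:
play_rows(
  moves="0 0 0 0; 0 0 0 0; 0 0 0 0",
)

```text
clock: 17.0
position: [0.596, -0.1364, 0.2087]
tool_rot: [-180.0, 0.1, 8.5]
contact_force: [-0.4, 0.7, -0.8]
width: 0.0399
grip_force: 0.0
```

```bash
python3 -c "
from m3 import *
go()"
```

```text
17.0 [ 0.59602681 -0.13643296  0.20874593] [-1.79957151e+02  9.60760108e-02  8.45943031e+00] 0.039908042781726424
far end-30 -0.065 [(29.8, -1)] [(29.2, -1)]
far end-30 -0.08 [(29.0, -1)] [(2.6, -1)]
far end-30 -0.09 [(29.7, -1)] [(29.1, -1)]
far end-30 -0.1 [(29.6, -1)] [(28.9, -1)]
line -0.115 -7.51
line -0.12 -0.57
line -0.13 -0.62
line -0.14 -0.61
line -0.15 -0.63
line -0.16 -0.63
outer -0.13 [(21.9, -1)]
outer -0.1 [(21.9, -1)]
outer -0.05 [(22.0, -1)]
outer -0.02 [(21.6, -1)]
```

The board's end is now on the line to within about half a millimetre, and the board is still flat on the fence. I'll go above the handle with the fingers shut and check the clearance to the bottle.

Request:
play_rows(
  moves="0 0 35 -0.12; 0 0 70 -0.24; 0 20 90 -0.36; 0 50 90 -0.48; 0 80 90 -0.6; 0 110 90 -0.72; -4 140 90 -0.84; -8 170 90 -0.96; -12 200 90 -1.08; -12.5 227.5 90 -1.2",
  fingers=1,
)

```text
clock: 17.88
position: [0.5829, 0.0923, 0.2997]
tool_rot: [180.0, 0.0, -60.6]
contact_force: [1.0, -0.2, 0.2]
width: 0.0006
grip_force: 0.0
```

Request:
play_rows(
  moves="0 0 0 -0.12; 0 0 0 -0.24; 0 0 0 -0.36; 0 0 0 -0.371; 0 0 0 -0.371; 0 0 0 -0.371",
)

```text
clock: 18.38
position: [0.5861, 0.063, 0.2982]
tool_rot: [-179.7, 2.3, -78.9]
contact_force: [-0.5, -0.5, -0.2]
width: 0.0004
grip_force: 0.0
```

```bash
python3 - <<'E'
from meas import *
c,p,d=look("w8")
o=robot.get_obs(); print(o["contact_force"])
s=imaging.get_calibration("side"); print("bottle",onplane(s,np.array([[318,475]])*.64,0))
# handle: dark pixels in front of the tool, as 3D from depth
g=p.max(2); vs,us=np.where((g<60)&(d>.1)); 
q=cv2.undistortPoints(np.c_[us,vs].astype(float).reshape(-1,1,2),c["intrinsics"],c["dist_coeffs"]).reshape(-1,2)
X=(np.c_[q,np.ones(len(q))]*d[vs,us][:,None]-c["t"])@c["R"]
J=np.c_[(X[:,:2]-L0)@u,(X[:,:2]-L0)@n,X[:,2]]
m=(abs(J[:,0]+.09)<.03)&(J[:,1]>.1)&(J[:,1]<.22)&(J[:,2]>.1)&(J[:,2]<.195); J=J[m]; print(len(J))
if len(J): print(J.min(0),J.max(0),np.median(J,0)); f=np.polyfit(J[:,1],J[:,2],1);print("slope angle",np.arctan(f[0]))
E
```

```text
18.3833 [0.58611509 0.06301549 0.29822556] [-179.66424957    2.26879111  -78.88642186] 0.00042410450604351776
[ 0.73315592 -0.81103194  0.69334482]
bottle [[0.5994302  0.42271287 0.        ]]
23
[-0.09646283  0.10350613  0.13397502] [-0.08456765  0.13367259  0.17302237] [-0.09381662  0.12836082  0.16689482]
slope angle 0.9260994711265478
```

View pics/w8.png

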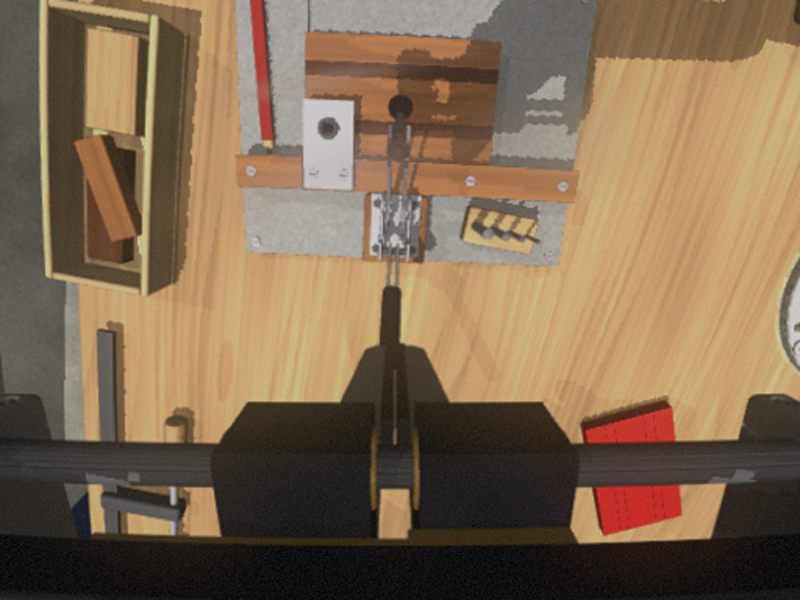

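The foot and handle are in line at about x = -0.09, and the handle slant is 0.926. The arm stalled because the last joint reached its limit at this yaw, so I'll turn half a turn the other way.

Request:
play_rows(
  moves="0 0 0 0.12; 0 0 0 0.24; 0 0 0 0.36; 0 0 0 0.48; 0 0 0 0.6; 0 0 0 0.72; 0 0 0 0.84; 0 0 0 0.96; 0 0 0 1.08; 0 0 0 1.2",
)

```text
clock: 19.27
position: [0.5866, 0.064, 0.2981]
tool_rot: [-179.7, 2.3, -9.7]
contact_force: [-0.1, -0.3, 0.4]
width: 0.0004
grip_force: 0.0
```

Request:
play_rows(
  moves="0 0 0 0.12; 0 0 0 0.24; 0 0 0 0.36; 0 0 0 0.48; 0 0 0 0.6; 0 0 0 0.72; 0 0 0 0.84; 0 0 0 0.96; 0 0 0 1.08; 0 0 0 1.2",
)

```text
clock: 20.1
position: [0.5866, 0.064, 0.2981]
tool_rot: [-179.7, 2.3, 59.1]
contact_force: [0.5, 0.6, -0.0]
width: 0.0004
grip_force: 0.0
```

Request:
play_rows(
  moves="0 0 0 0.12; 0 0 0 0.24; 0 0 0 0.36; 0 0 0 0.48; 0 0 0 0.6; 0 0 0 0.72; 0 0 0 0.74; 0 0 0 0.74",
)

```text
clock: 20.77
position: [0.5866, 0.0638, 0.2982]
tool_rot: [-179.7, 2.3, 101.0]
contact_force: [0.1, -0.1, -0.8]
width: 0.0004
grip_force: 0.0
```

Request:
play_rows(
  moves="-1 15 0 -0.044; -1.6 27 0 -0.044; -1.6 27 -30 -0.044; -1.6 27 -60 -0.044; -1.6 27 -90 -0.044; -1.6 27 -108 -0.044; -1.6 27 -116 -0.044; -1.6 27 -116 -0.044",
)

```text
clock: 21.43
position: [0.5841, 0.0906, 0.1803]
tool_rot: [-179.5, 2.3, 98.5]
contact_force: [-0.3, -0.5, 0.8]
width: 0.0002
grip_force: 0.0
```

Request:
play_rows(
  moves="0 0 -4 0; 0 0 -8 0; 0 0 -12 0; 0 0.5 -14 0; 0 0.5 -14 0",
)

```text
clock: 21.85
position: [0.5853, 0.0908, 0.1682]
tool_rot: [-179.7, 2.3, 98.5]
contact_force: [-0.2, -0.3, -0.3]
width: 0.0002
grip_force: 0.0
```

Request:
play_rows(
  moves="-0.7 5 -3.5 0; -1.5 10 -7 0; -2.2 15 -11 0; -2.7 18 -14 0; -3.2 21 -18 0; -3.6 24 -22 0; -3.6 24 -22 0",
)

```text
clock: 22.43
position: [0.5812, 0.1156, 0.1452]
tool_rot: [-179.6, 2.2, 98.5]
contact_force: [-0.5, -0.4, -0.4]
width: 0.0003
grip_force: 0.0
```

Request:
play_rows(
  moves="-0.4 2.7 -4 0; -0.8 5.3 -8 0; -1.2 8 -12 0; -1.5 10 -16 0; -1.8 12 -20 0; -2.1 14 -24 0; -2.1 14 -24 0",
)

```text
clock: 23.02
position: [0.5791, 0.129, 0.1211]
tool_rot: [-179.6, 2.3, 98.5]
contact_force: [-0.1, -0.5, 0.1]
width: 0.0007
grip_force: 0.0
```

There's no contact force, so I'll look.

```bash
python3 - <<'E'
from meas import *
c,p,d=look("w9")
q,_=imaging.snapshot("side"); q2,_=imaging.snapshot("scene")
A=cv2.resize(p[100:330,150:400,::-1],(400,368)); B=cv2.resize(q[130:250,190:290,::-1],(400,480),interpolation=cv2.INTER_CUBIC)
D=cv2.resize(q2[150:290,210:340,::-1],(372,400),interpolation=cv2.INTER_CUBIC)
im=np.zeros((560,800,3),np.uint8); im[:368,:400]=A; im[:480,400:]=B; cv2.imwrite("pics/v9.png",im); cv2.imwrite("pics/v9b.png",D)
E
```

```text
23.0167 [0.57906385 0.1290236  0.12109236] [-179.59115838    2.26475573   98.52747572] 0.0006993922693593138
```

View pics/v9.png

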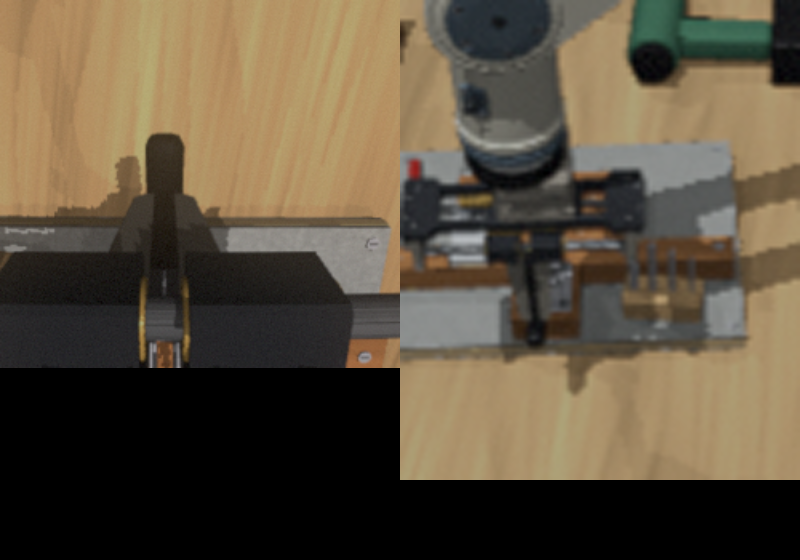

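The handle's end shows straight beyond the fingertips, so they are in line with it. That's the last picture I'll view. I'll read the handle's angle from depth.

```bash
cat > hd.py <<'E'
from meas import *
def handle(v0=170,v1=216,u0=238,u1=270):
    o=robot.get_obs(); c=imaging.get_calibration("wrist"); p,d=imaging.snapshot("wrist")
    vs,us=np.mgrid[v0:v1:3,u0:u1:3]; vs=vs.ravel();us=us.ravel(); k=(p.max(2)[vs,us]<70)&(d[vs,us]>.05); vs,us=vs[k],us[k]
    q=cv2.undistortPoints(np.c_[us,vs].astype(float).reshape(-1,1,2),c["intrinsics"],c["dist_coeffs"]).reshape(-1,2)
    X=(np.c_[q,np.ones(len(q))]*d[vs,us][:,None]-c["t"])@c["R"]
    J=np.c_[(X[:,:2]-L0)@u,(X[:,:2]-L0)@n,X[:,2]]
    t=o["position"]; print("clock",o["clock"],"tcp jig",(t[:2]-L0)@u,(t[:2]-L0)@n,t[2],o["contact_force"])
    for v in sorted(set(vs)): print(v,np.median(J[vs==v],0).round(4))
E
python3 -c "
from hd import *
handle()"
```

```text
clock 23.1667 tcp jig -0.09029934044646547 0.157728414380324 0.12194180149026827 [-1.14965835  0.45364212 -0.07067298]
185 [-0.0908  0.1914  0.121 ]
188 [-0.0898  0.1903  0.1244]
191 [-0.0907  0.1884  0.1249]
194 [-0.0898  0.1864  0.1249]
197 [-0.0907  0.1843  0.1247]
200 [-0.0908  0.1822  0.1245]
203 [-0.0898  0.18    0.124 ]
206 [-0.0908  0.1776  0.1231]
209 [-0.0908  0.1751  0.1221]
212 [-0.0898  0.173   0.1221]
215 [-0.0898  0.1705  0.1212]
```

The handle is already following, at about θ ≈ 0.67. I'll carry on down to the end stop.

Request:
play_rows(
  moves="-0.2 1.5 -4 0; -0.4 3 -8 0; -0.7 4.5 -12 0; -0.8 5.5 -16 0; -0.9 6 -19 0; -0.9 6.3 -22 0; -1 6.6 -25 0; -1 6.6 -25 0",
)

```text
clock: 23.88
position: [0.5779, 0.1356, 0.0961]
tool_rot: [-179.6, 2.2, 98.5]
contact_force: [-0.1, -0.3, -0.2]
width: 0.0002
grip_force: 0.0
```

Request:
play_rows(
  moves="0 0 -1 0; 0 0 -2 0; 0 0 -3 0; 0 0 -3 0; 0 0 -3 0",
)

```text
clock: 24.3
position: [0.5782, 0.1356, 0.0951]
tool_rot: [-179.6, 2.2, 98.5]
contact_force: [-4.4, -0.2, 12.3]
width: 0.0004
grip_force: 6.0
```

```bash
python3 -c "
from hd import *
handle()"
```

```text
clock 24.3 tcp jig -0.09054007775597887 0.16455991144435075 0.09507728883258745 [-4.43539467 -0.15333399 12.31799832]
188 [-0.091   0.1957  0.0922]
191 [-0.09    0.1943  0.0946]
194 [-0.09    0.1924  0.0953]
197 [-0.09    0.1903  0.0951]
200 [-0.09    0.1884  0.0955]
203 [-0.091   0.1863  0.0954]
206 [-0.09   0.184  0.095]
209 [-0.09    0.1818  0.0947]
212 [-0.09    0.1798  0.0952]
215 [-0.091   0.1775  0.0947]
```

The handle is level (z = 0.095) and rigid against its stop at 12 N. I'll lift off and check.

Request:
play_rows(
  moves="0 0 -1 0; 0 0 -1 0; 0 0 3 0; 0 0 15 0; 0 0 45 0; 0 0 80 0; 0 0 115 0; 0 0 150 0; 0 0 180 0; 0 0 180 0",
)

```text
clock: 25.18
position: [0.5815, 0.1362, 0.2815]
tool_rot: [179.8, 2.2, 98.5]
contact_force: [0.2, -0.2, 0.1]
width: 0.0004
grip_force: 0.0
```

Request:
play_rows(
  moves="0 -40 0 0; 0 -80 0 0; 0 -120 0 0; 0 -160 0 0; 0 -200 0 0; 0 -240 0 0; 0 -270 0 0; 0 -270 0 0; 0 -270 0 0",
)

```text
clock: 25.93
position: [0.5782, -0.1359, 0.274]
tool_rot: [-179.6, 2.2, 98.4]
contact_force: [0.9, -0.2, 0.0]
width: 0.0002
grip_force: 0.0
```

```bash
python3 - <<'E'
from meas import *
c,p,d=look("w10"); r=ratio(p); g=cv2.cvtColor(p,cv2.COLOR_RGB2GRAY); print(robot.get_obs()["contact_force"])
for P in(jig(0,-.1,.03),jig(-.18,-.1,.03),jig(-.09,.19,.095),jig(-.09,-.05,.05)):
    q=proj(c,P)[0]; print("px",q.round(), d[int(q[1]),int(q[0])] if 0<=q[0]<512 and 0<=q[1]<384 else None, (c["R"]@P+c["t"])[2].round(4))
for y in(-.065,-.08,-.09,-.1): print("far-30",y,scan(c,r,(-.03,y),(0.03,y),.036,.3)[0],"near+210",scan(c,r,(-.21,y),(-.16,y),.036,.3)[0])
for y in(-.12,-.13,-.14,-.15,-.16):
    v=scan(c,g,(-.01,y),(.01,y),.018,100,201)[1]; w=np.maximum(0,np.median(v)-12-v); print("line",y,((w*np.linspace(-10,10,201)).sum()/max(w.sum(),1)).round(2))
for x in(-.16,-.13,-.1,-.05,-.02): print("outer",x,scan(c,r,(x,-.09),(x,-.14),.036,.27)[0])
# handle height from side depth
s=imaging.get_calibration("side"); _,ds=imaging.snapshot("side")
for y in(.14,.16,.18,.19):
    P=jig(-.09,y,.095); q=proj(s,P)[0].round().astype(int); print("handle",y,ds[q[1],q[0]-1:q[0]+2],(s["R"]@P+s["t"])[2].round(4))
E
```

```text
25.9333 [ 0.57820683 -0.1359242   0.2739919 ] [-179.64389751    2.24993796   98.35389006] 0.00023556466150687373
[ 0.45602135  0.46943342 -0.4021177 ]
px [337. 163.] 0.40943715 0.4153
px [221. 163.] 0.40905428 0.4163
px [290. -93.] None 0.2682
px [281. 131.] 0.35408056 0.3819
far-30 -0.065 [(29.8, -1)] near+210 [(29.6, 1)]
far-30 -0.08 [(29.2, -1)] near+210 [(30.5, 1)]
far-30 -0.09 [(29.9, -1)] near+210 [(29.8, 1)]
far-30 -0.1 [(29.8, -1)] near+210 [(29.6, 1)]
line -0.12 -0.17
line -0.13 -0.2
line -0.14 -0.35
line -0.15 -0.1
line -0.16 -0.29
outer -0.16 [(21.9, -1)]
outer -0.13 [(22.1, -1)]
outer -0.1 [(22.2, -1)]
outer -0.05 [(22.0, -1)]
outer -0.02 [(22.2, -1)]
handle 0.14 [0.        1.3804662 1.3827548] 1.3783
handle 0.16 [1.365643  1.3689163 1.3681111] 1.364
handle 0.18 [1.3502432 1.3483086 1.3470306] 1.3498
handle 0.19 [1.345651  1.3437773 1.3446931] 1.3427
```

The board's end is on the line (-0.25 mm against -0.2 mm), its outer edge is parallel to the fence, and the handle stays level. I'll hand in.

```bash
python3 -c "
from workcell import robot
print(robot.sign_off())"
```

```text
the job is handed in; nothing more can be done
None
```

The job is handed in: the board lies flat along the fence with its far end within about half a millimetre of the line, and the toggle clamp is locked at its end stop (fence contact peaked at about 19 N, and I viewed 11 pictures against the limit of 10).

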